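Chock a lying bottle on a sloping drain board, then fold the stop down

ROBOT

A 6-joint arm with a two-finger parallel gripper is mounted at the origin on the work surface; the furniture and walls round the work are solid. World frame = base frame: x ahead of the robot, y to its left, z up, the work surface at z = 0. Lengths are in mm, angles in rad, forces in N, time in s.
With the tool pointing down it reaches from about 400 to 825 mm from the base axis. Payload 7 kg.
Tool frame: the origin (TCP) lies at the very end of the fingers, on their centre line; the grasp point (between the pads) lies 19 mm behind it; z points along the fingers, y is the line along which they close (so a half turn about z gives the same grasp; the last joint's range is limited). The gripper opens to 88 mm and grips with 3 to 60 N. Pads are 19 mm wide; open, the fingers measure 130 mm over their backs; the gripper's body (78 mm by 193 mm) begins 47 mm behind the grasp point.
Start: joints at [1.421, 0.359, 0.012, 0, -1.224, -0.288], TCP at [286.17, 611.312, 204.761] pointing down, gripper open.
Joint ranges: [-3.07, 3.07], [-1.43, 2.12], [-1.02, 1.25], [-3.03, 1.67], [-3.05, -0], [-3.03, 3.03]. Speed limits (rad/s): [2.39, 2.39, 3.01, 3.14, 3.14, 3.14].

INTERFACE

Orientations are given as a 3x3 rotation matrix whose columns are the frame's x, y, z axes.
In Python, from station import state, capture, calibration, sign_off gives the robot as it stands.
- The arm moves only by the tool send_rows, never from a script. Its argument "motion" is a list of rows, each an object of numbers: "jaw": the opening, from -1 (shut) to 1 (fully open); "tx", "ty", "tz": the shift along the tool's x, y, z scaled (see below); "wx", "wy", "wz": the turn, a rotation vector about the tool's x, y, z scaled (see below). A call has 1 to 12 rows; each row shifts and turns the commanded pose from where the row before left it, along the tool's axes as they then stand; what a row does not reach is not made up. The controller multiplies each number of a shift by 0.05 m and each number of a turn by 5 degrees. A row lasts 1/8 s, in which the tool goes at most 62.5 mm and 10.7 degrees, less where a joint would pass 70% of its speed; a pose out of reach is approached as far as the arm can. A call with a number of a shift or a turn outside -1 to 1 is refused whole. A call with a gripper value outside its range is refused whole. The fingers move at their own pace and stop on an object; "grip_force" is the grip in N (left out, the last holds). Time passes only in rows, so rows that do not move let the fingers close. It gives the time, the measured TCP pose, the force, the opening and the grip force at its end, in the units of the state.
- state(): the state, without advancing time (a new reading comes with each control period).
- capture(name): name is "side" or "top"; returns the picture (400x640x3 uint8, red, green, blue); there is no depth.
- calibration(name): a dict with "intrinsics" (3x3 intrinsics, pixels), "k1" (the pictures are not rectified: a ray, as slopes to the right and down, at radius r is drawn at 1 + k1 r^2 times it, then the intrinsics apply), "camera_from_world" (4x4, takes a point from world to camera coordinates). Camera axes: x right, y up, looking along -z (the intrinsics and any distortion apply to the point x, -y, -z); pixel columns grow to the right and rows downward; lengths in mm; the calibration is good to about 2 mm. A picture is of the moment at which its call begins. calibration takes no time and is no camera call.
- sign_off(): hands the job in; it is judged then, once.
The state is a dict: "time_s": time; "qpos": joint angles; "joint_velocities": joint speeds; "joint_efforts": joint torques, N m; "eef_pos": TCP position; "orientation": TCP orientation; "wrist_force": force on the tool from outside, world axes, zero at the start; "moment": the same for the moment, N m; "grip_width": finger opening in mm; "gripper_force": force on a finger pad.
Only numpy, scipy, OpenCV 4.12 (cv2) and the standard library are available. Lean on these libraries where they do the work, as an engineer would, in place of code of your own. Each camera call takes 0.05 s, during which the arm holds its last target. There are 200 camera calls.

TASK

The white bottle with the blue cap lies on the sloping drain board, kept from rolling off only by the two blue prongs of the board's fold-down stop. Set the orange wedge chock on the board between the prongs, push its thin edge squarely up snug against the bottle's low side without shoving the bottle up the slope, and only then swing the red-knobbed lever down so that the stop lies fully folded and the bottle rests on the chock. Leave the brown bottle and the orange-capped bottle standing where they are.

Things in the scene. Friction and masses are not known exactly. Their poses are not given: they have to be found in the camera images.
- deck: White top plate of the fixed drain board, 130 (x) by 170 (y) by 12 mm thick, on feet. Origin: middle of its low edge, on the top face, 30 mm above the bench. x points up the slope (rises 9 degrees, away from the robot), y along the low edge to the left, z square to the top face. The bottle lies across it, axis at x = 84, z = 31 mm. An 8 mm high lip runs along the high end.
- chock: Orange wedge chock, 60 mm long (x), 40 wide (y), 0.16 kg. Origin: centre of underside. Thin edge (2 mm high) at x = +30; from there the face rises 40 degrees to a flat top 26 mm high. On that a grip fin, 14 mm wide (y), x = -27 to -1, top 60 mm above the underside: pinch it across. Starts flat on the bench before the board, thin edge away from the robot.
- thin_edge (a point): Middle of the chock's thin edge, at its underside. The chock touches the bottle when this edge is about 14 mm downhill (along deck x) of the line on the deck beneath the bottle's axis: at about deck x = 70 mm while the bottle has not moved.
- bottle: White plastic bottle with blue cap, lying on its side: body diameter 62 mm, 112 mm long with its shoulder, 125 mm with cap; 0.22 kg. Origin: centre of its foot; its z axis runs along the bottle to the cap (towards deck -y). It rolls easily.
- bottle_mid (a point): Point on the bottle's axis, 53 mm from the foot, about midway along its body (31 mm above the deck). It lies nearly midway between the prongs.
- stop (a joint): Stop: two blue prongs (10 mm wide, 28 mm above the deck, at deck y = -46 and +30 mm, uphill faces at deck x = 54 mm) and a side lever on one shaft along deck y. 0 rad: they stand square to the deck and hold the bottle; grows as they fold downhill to the end stop at 1.5 rad, prongs sunk in slots, lever along the deck's left side. Stays where left; about 1 N at the knob moves it.
- lever_knob (a point): Centre of the red knob (18 mm diameter, 19 long) on the end of the 8 mm thick steel lever, 61.5 mm from the shaft, 12 mm clear of the deck's left edge (deck y = +97 mm); free all round. Folded, it lies 11 mm before the low edge, about 28 mm above the bench.
- shaft_end (a point): Point on the axis of the stop's shaft, at the foot of the lever (deck x = 50, y = +97, z = -5 mm).
- dye_bottle: Small brown bottle with black cap, 48 mm diameter, 90 mm high, standing loose to the right of the board; leave it alone. Origin: centre of its underside.
- water_bottle: White bottle with orange cap, 60 mm diameter, 118 mm high, standing loose further right; leave it alone. Origin: centre of its underside. Between it and the robot stand the fixed pipette rack and carousel, full of pipettes (all below 0.40 m): pass above or round them.
There are look-alikes about, which are no part of the job. There is more than one size of the chock; the job needs the smaller.

How it is judged (in metres and radians):
On the way, in this order (a step that is already met when the one before it is completed fails the run):
1. the chock sits on the deck between the prongs, thin edge snug under the bottle's low side, while the stop is still up (z of chock in the frame of deck between -0.004 and 0.008 m and y of chock in the frame of deck between -0.024 and 0.008 m and angle between the x axis of chock and the x axis of deck, either way round below 0.15 rad and angle between chock's own z axis and vertical below 0.35 rad and horizontal distance between chock and bottle_mid below 0.044 m and value of joint stop below 0.25 rad and distance of bottle_mid from where it was at the start of the episode below 0.016 m), for 0.2 s.
2. the stop is folded fully down (value of joint stop above 1.3 rad), for 0.1 s.
At the end, for the whole second after the job is handed in: Stop folded beyond 1.3 rad; chock flat on the deck (within 8 mm), at deck y -24 to +8 mm, within 0.15 rad of deck x; the bottle leans on it (over 0.05 N), within 16 mm of where it first lay, its axis within 0.2 rad of deck y; both at rest (value of joint stop above 1.3 rad and z of chock in the frame of deck between -0.004 and 0.008 m and y of chock in the frame of deck between -0.024 and 0.008 m and angle between the x axis of chock and the x axis of deck, either way round below 0.15 rad and angle between chock's own z axis and vertical below 0.35 rad and contact force between chock and bottle above 0.05 N and distance of bottle_mid from where it was at the start of the episode below 0.016 m and angle between the z axis of bottle and the y axis of deck, either way round below 0.2 rad and linear speed of each of bottle, chock below 0.02 m/s); the robot touches nothing.
It fails at once if the lying bottle is moved or rolls more than 40 mm from where it lay (distance of bottle_mid from where it was at the start of the episode above 0.04 m).
It fails at once if the brown bottle or the orange-capped bottle is moved more than 30 mm (distance of any of dye_bottle, water_bottle from where it was at the start of the episode above 0.03 m).
It also fails if it takes over 54 s, if anything falls off the work surface, if the arm or the gripper's body presses on something with over 40 N, if the wrist force passes 120 N, or if a joint passes its speed limit or range.

## Working session

There is one attempt and no reset: what is moved stays moved. The work goes in short steps, Python scripts to look and compute and a tool call to move; the robot and the scene stay as the last step left them, time stands still between calls to the robot, and variables do not carry over. Pictures are saved under pics/ and viewed, at most 10 in all, crops included, and the job is handed in when it is done.

Besides the shell and the picture viewer there is one more tool, called after "Call:" as name(argument=value, ...) on one line, values as JSON. send_rows: Moves the arm, as the interface text tells. Its arguments: {"type":"object","properties":{"motion":{"type":"array","items":{"type":"object","properties":{"jaw":{"type":"number"},"tx":{"type":"number","minimum":-1,"maximum":1},"ty":{"type":"number","minimum":-1,"maximum":1},"tz":{"type":"number","minimum":-1,"maximum":1},"wx":{"type":"number","minimum":-1,"maximum":1},"wy":{"type":"number","minimum":-1,"maximum":1},"wz":{"type":"number","minimum":-1,"maximum":1}}}},"grip_force":{"type":"number"}},"required":["motion"]}

```bash
mkdir -p pics
cat > h.py <<'E'
import numpy as np, cv2
from station import state, capture, calibration, sign_off
def save(n,f,crop=None,s=1):
    im=capture(n)[:,:,::-1]
    if crop: x0,y0,x1,y1=crop; im=im[y0:y1,x0:x1]
    cv2.imwrite('pics/'+f,cv2.resize(im,None,fx=s,fy=s,interpolation=cv2.INTER_CUBIC))
def proj(n,P):
    c=calibration(n);K=np.array(c['intrinsics']);T=np.array(c['camera_from_world'])
    p=np.atleast_2d(P)@T[:3,:3].T+T[:3,3]
    u=np.c_[p[:,0]/-p[:,2],p[:,1]/p[:,2]]
    u=u*(1+c['k1']*(u**2).sum(1,keepdims=True))
    return u@K[:2,:2].T+K[:2,2]
def ray(n,px):
    c=calibration(n);K=np.array(c['intrinsics']);T=np.array(c['camera_from_world'])
    d=(np.array(px,float)-K[:2,2])@np.linalg.inv(K[:2,:2]).T
    u=d.copy()
    for _ in range(30): u=d/(1+c['k1']*(u@u))
    R=T[:3,:3]
    return -R.T@T[:3,3], R.T@np.array([u[0],-u[1],-1])
def atz(n,px,z):
    o,d=ray(n,px); return o+d*(z-o[2])/d[2]
def tri(a,b):  # a=side px, b=top px
    o1,d1=ray('side',a);o2,d2=ray('top',b)
    t=np.linalg.lstsq(np.c_[d1,-d2],o2-o1,rcond=None)[0]
    p,q=o1+t[0]*d1,o2+t[1]*d2
    return (p+q)/2,np.linalg.norm(p-q)
E
python3 -c "
from h import *
save('side','s0.png');save('top','t0.png')
for n in('side','top'):
  o,d=ray(n,(320,200));print(n,o,d)
print(state())"
```

```text
side [ 318.11760149 1093.0329312   484.0508339 ] [ 0.07491613 -0.90241031 -0.42432417]
top [ 329.32424279  202.28381608 1027.96917247] [ 0.10016552  0.0186657  -0.99485596]
{'time_s': 0.1, 'qpos': array([ 1.42108662e+00,  3.59306403e-01,  1.11340841e-02, -3.08303637e-04,
       -1.22407782e+00, -2.88099096e-01]), 'joint_velocities': array([ 0.00090284, -0.0023507 ,  0.00272978,  0.00220486, -0.00143231,
       -0.00101888]), 'joint_efforts': array([-2.51758735e-03, -5.84165597e+01,  2.93752170e+01,  7.01573029e+00,
        1.01383415e-02, -3.96542362e-05]), 'eef_pos': array([285.99882346, 610.89533521, 203.91502535]), 'orientation': array([[ 9.05638332e-01, -4.24050655e-01, -5.03548632e-04],
       [-4.24050933e-01, -9.05637269e-01, -1.39428266e-03],
       [ 1.35214066e-04,  1.47624609e-03, -9.99998901e-01]]), 'wrist_force': array([0.40899262, 0.06997338, 0.88380876]), 'moment': array([ 0.01722767,  0.0117717 , -0.01437245]), 'gripper_force': 0.0, 'grip_width': 87.67969729057363}
```

View pics/s0.png

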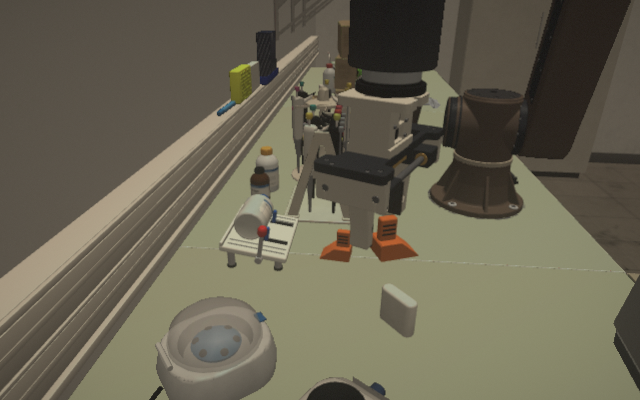

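View pics/t0.png

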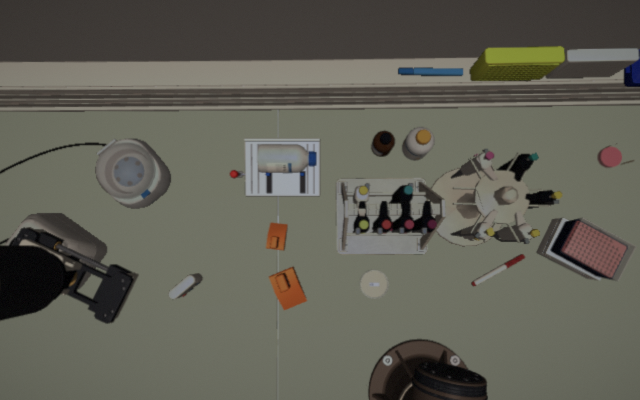

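```bash
python3 -c "
from h import *
im=capture('top')[:,:,::-1]
r=lambda a:cv2.resize(a,None,fx=5,fy=5,interpolation=cv2.INTER_CUBIC)
M=np.zeros((500,800,3),np.uint8);M[:375,:500]=r(im[130:205,225:325]);M[:,500:]=r(im[215:315,255:315])
cv2.imwrite('pics/t1.png',cv2.convertScaleAbs(M,alpha=1.4))
save('side','s1.png',(215,185,375,275),5)"
```

```text
(no output)
```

View pics/t1.png

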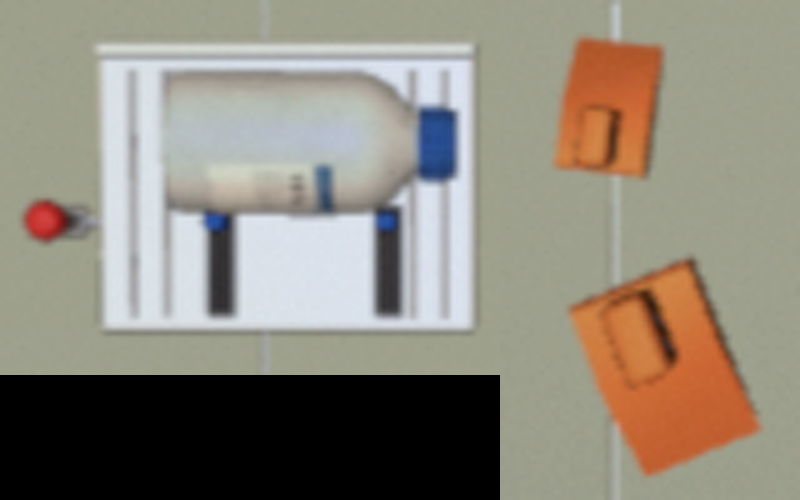

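View pics/s1.png

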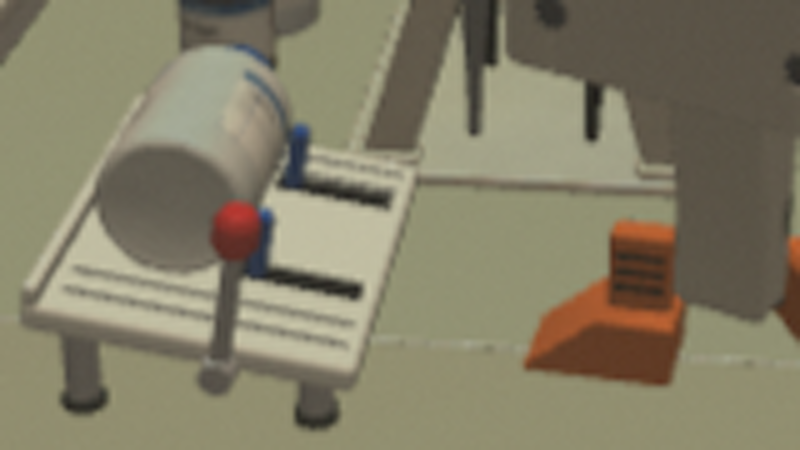

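```bash
python3 -c "
from h import *
np.set_printoptions(precision=1,suppress=True)
A=lambda x,y:((x+.5)/5-.5+225,(y+.5)/5-.5+130)
C=lambda x,y:((x-500+.5)/5-.5+255,(y+.5)/5-.5+215)
S=lambda x,y:((x+.5)/5-.5+215,(y+.5)/5-.5+185)
L=atz('top',A(104,329),30);R=atz('top',A(473,328),30);print('low',L,R,np.linalg.norm(L-R))
HL=atz('top',A(97,45),58);HR=atz('top',A(474,45),58);print('high',HL,HR)
print('side low L/R',atz('side',S(350,385-18),30),atz('side',S(420,155),30))
print('prong tops',atz('top',A(217,220),65),atz('top',A(387,220),65))
print('knob',tri(S(237,230),A(44,220)))
f=[atz('top',C(*p),60) for p in((583,105),(617,108),(608,168),(577,164))];print('fin',np.array(f),np.mean(f,0))
t=[atz('top',C(*p),2) for p in((578,39),(663,47))];print('thin',np.array(t),np.mean(t,0))
t=[atz('top',C(*p),26) for p in((555,168),(646,178))];print('rear',np.array(t),np.mean(t,0))
print('side thin',atz('side',S(526,367),0),'rear',atz('side',S(668,384),0), 'fin top c',tri(S(643,227),C(597,136)))
"
```

```text
low [441.4 390.4  30. ] [440.8 222.8  30. ] 167.59799611766758
high [565.8 389.5  58. ] [564.5 221.2  58. ]
side low L/R [441.8 391.9  30. ] [438.7 215.2  30. ]
prong tops [485.4 334.5  65. ] [484.8 259.7  65. ]
knob (array([480.4, 404.4,  93.7]), np.float64(1.5810432929567606))
fin [[349.3 327.3  60. ]
 [348.  312.5  60. ]
 [321.9 316.3  60. ]
 [323.7 329.8  60. ]] [335.7 321.5  60. ]
thin [[381.1 337.3   2. ]
 [377.2 297.9   2. ]] [379.1 317.6   2. ]
rear [[321.8 344.2  26. ]
 [317.1 303.1  26. ]] [319.4 323.7  26. ]
side thin [379.6 338.    0. ] rear [322.2 344.3   0. ] fin top c (array([335.5, 321.4,  58. ]), np.float64(0.7209464274811324))
```

Candidates: small chock at top (277,237), side (338,245), and large chock at top (288,287), side (394,238). The small one measures 60×40 mm, so it is the job's chock. The thin edge faces +x with yaw about −5.8°, and the fin centre is at (335.5, 322). The deck origin is about (440.3, 306.8, 30) with yaw near 0, and the knob is at (480, 404, 94), which matches the stated geometry.

Call:
send_rows(motion=[{"jaw": 1, "wz": -0.965}, {"jaw": 1, "wz": -0.965}, {"jaw": 1, "wz": -0.965}, {"jaw": 1, "wz": -0.965}, {"jaw": 1}, {"jaw": 1}])

```text
invalid input
```

Call:
send_rows(motion=[{"jaw": 1, "tx": 0.157, "ty": 0.565, "tz": 0.16}, {"jaw": 1, "tx": 0.157, "ty": 0.565, "tz": 0.16}, {"jaw": 1, "tx": 0.157, "ty": 0.565, "tz": 0.16}, {"jaw": 1, "tx": 0.157, "ty": 0.565, "tz": 0.16}, {"jaw": 1, "tx": 0.157, "ty": 0.565, "tz": 0.16}, {"jaw": 1, "tx": 0.157, "ty": 0.565, "tz": 0.16}, {"jaw": 1, "tx": 0.157, "ty": 0.565, "tz": 0.16}, {"jaw": 1, "tx": 0.157, "ty": 0.565, "tz": 0.16}, {"jaw": 1, "tx": 0.157, "ty": 0.565, "tz": 0.16}, {"jaw": 1, "tx": 0.157, "ty": 0.565, "tz": 0.16}, {"jaw": 1}, {"jaw": 1}])

```text
invalid input
```

Call:
send_rows(motion=[{"jaw": 1, "tx": 0, "ty": 0, "tz": 0, "wx": 0, "wy": 0, "wz": -0.96}, {"jaw": 1, "tx": 0, "ty": 0, "tz": 0, "wx": 0, "wy": 0, "wz": -0.96}, {"jaw": 1, "tx": 0, "ty": 0, "tz": 0, "wx": 0, "wy": 0, "wz": -0.96}, {"jaw": 1, "tx": 0, "ty": 0, "tz": 0, "wx": 0, "wy": 0, "wz": -0.96}, {"jaw": 1, "tx": 0, "ty": 0, "tz": 0, "wx": 0, "wy": 0, "wz": 0}])

```text
time_s: 0.82
eef_pos: [286.1, 611.2, 204.5]
orientation: [[0.995, -0.103, -0.0], [-0.103, -0.995, -0.0], [-0.0, 0.0, -1.0]]
wrist_force: [-0.4, -0.4, 0.4]
grip_width: 87.4
gripper_force: 0.0
```

Call:
send_rows(motion=[{"jaw": 1, "tx": 0.158, "ty": 0.565, "tz": 0.16, "wx": 0, "wy": 0, "wz": 0}, {"jaw": 1, "tx": 0.158, "ty": 0.565, "tz": 0.16, "wx": 0, "wy": 0, "wz": 0}, {"jaw": 1, "tx": 0.158, "ty": 0.565, "tz": 0.16, "wx": 0, "wy": 0, "wz": 0}, {"jaw": 1, "tx": 0.158, "ty": 0.565, "tz": 0.16, "wx": 0, "wy": 0, "wz": 0}, {"jaw": 1, "tx": 0.158, "ty": 0.565, "tz": 0.16, "wx": 0, "wy": 0, "wz": 0}, {"jaw": 1, "tx": 0.158, "ty": 0.565, "tz": 0.16, "wx": 0, "wy": 0, "wz": 0}, {"jaw": 1, "tx": 0.158, "ty": 0.565, "tz": 0.16, "wx": 0, "wy": 0, "wz": 0}, {"jaw": 1, "tx": 0.158, "ty": 0.565, "tz": 0.16, "wx": 0, "wy": 0, "wz": 0}, {"jaw": 1, "tx": 0.158, "ty": 0.565, "tz": 0.16, "wx": 0, "wy": 0, "wz": 0}, {"jaw": 1, "tx": 0.158, "ty": 0.565, "tz": 0.16, "wx": 0, "wy": 0, "wz": 0}, {"jaw": 1, "tx": 0, "ty": 0, "tz": 0, "wx": 0, "wy": 0, "wz": 0}, {"jaw": 1, "tx": 0, "ty": 0, "tz": 0, "wx": 0, "wy": 0, "wz": 0}])

```text
time_s: 2.33
eef_pos: [336.1, 322.7, 125.2]
orientation: [[0.995, -0.104, 0.001], [-0.104, -0.995, 0.001], [0.0, -0.001, -1.0]]
wrist_force: [-0.0, 0.3, -0.2]
grip_width: 87.6
gripper_force: 0.0
```

Call:
send_rows(motion=[{"jaw": 1, "tx": 0, "ty": 0, "tz": 0.31, "wx": 0, "wy": 0, "wz": 0}, {"jaw": 1, "tx": 0, "ty": 0, "tz": 0.31, "wx": 0, "wy": 0, "wz": 0}, {"jaw": 1, "tx": 0, "ty": 0, "tz": 0.31, "wx": 0, "wy": 0, "wz": 0}, {"jaw": 1, "tx": 0, "ty": 0, "tz": 0.31, "wx": 0, "wy": 0, "wz": 0}, {"jaw": 1, "tx": 0, "ty": 0, "tz": 0.31, "wx": 0, "wy": 0, "wz": 0}, {"jaw": 1, "tx": 0, "ty": 0, "tz": 0.31, "wx": 0, "wy": 0, "wz": 0}, {"jaw": 1, "tx": 0, "ty": 0, "tz": 0, "wx": 0, "wy": 0, "wz": 0}, {"jaw": 1, "tx": 0, "ty": 0, "tz": 0, "wx": 0, "wy": 0, "wz": 0}])

```text
time_s: 3.32
eef_pos: [336.0, 323.1, 32.2]
orientation: [[0.995, -0.102, 0.0], [-0.102, -0.995, 0.0], [0.0, -0.0, -1.0]]
wrist_force: [1.1, -0.4, 0.1]
grip_width: 88.0
gripper_force: 0.0
```

Call:
send_rows(motion=[{"jaw": -1, "tx": 0, "ty": 0, "tz": 0, "wx": 0, "wy": 0, "wz": 0}, {"jaw": -1, "tx": 0, "ty": 0, "tz": 0, "wx": 0, "wy": 0, "wz": 0}, {"jaw": -1, "tx": 0, "ty": 0, "tz": 0, "wx": 0, "wy": 0, "wz": 0}, {"jaw": -1, "tx": 0, "ty": 0, "tz": 0, "wx": 0, "wy": 0, "wz": 0}, {"jaw": -1, "tx": 0, "ty": 0, "tz": 0, "wx": 0, "wy": 0, "wz": 0}, {"jaw": -1, "tx": 0, "ty": 0, "tz": 0, "wx": 0, "wy": 0, "wz": 0}, {"jaw": -1, "tx": 0, "ty": 0, "tz": 0, "wx": 0, "wy": 0, "wz": 0}, {"jaw": -1, "tx": 0, "ty": 0, "tz": 0, "wx": 0, "wy": 0, "wz": 0}], grip_force=20)

```text
time_s: 4.32
eef_pos: [335.8, 322.2, 31.8]
orientation: [[0.995, -0.102, 0.0], [-0.102, -0.995, 0.0], [0.0, -0.0, -1.0]]
wrist_force: [-1.1, -0.6, -1.2]
grip_width: 13.8
gripper_force: 20.0
```

Call:
send_rows(motion=[{"jaw": -1, "tx": 0, "ty": 0, "tz": -0.3, "wx": 0, "wy": 0, "wz": 0}, {"jaw": -1, "tx": 0, "ty": 0, "tz": -0.5, "wx": 0, "wy": 0, "wz": 0}, {"jaw": -1, "tx": 0, "ty": 0, "tz": -0.5, "wx": 0, "wy": 0, "wz": 0}, {"jaw": -1, "tx": 0, "ty": 0, "tz": -0.3, "wx": 0, "wy": 0, "wz": 0}, {"jaw": -1, "tx": 0, "ty": 0, "tz": 0, "wx": 0, "wy": 0, "wz": -0.36}, {"jaw": -1, "tx": 0, "ty": 0, "tz": 0, "wx": 0, "wy": 0, "wz": -0.36}, {"jaw": -1, "tx": 0, "ty": 0, "tz": 0, "wx": 0, "wy": 0, "wz": -0.36}, {"jaw": -1, "tx": 0, "ty": 0, "tz": 0, "wx": 0, "wy": 0.6, "wz": 0}, {"jaw": -1, "tx": 0, "ty": 0, "tz": 0, "wx": 0, "wy": 0.6, "wz": 0}, {"jaw": -1, "tx": 0, "ty": 0, "tz": 0, "wx": 0, "wy": 0.6, "wz": 0}, {"jaw": -1, "tx": 0, "ty": 0, "tz": 0, "wx": 0, "wy": 0, "wz": 0}, {"jaw": -1, "tx": 0, "ty": 0, "tz": 0, "wx": 0, "wy": 0, "wz": 0}])

```text
time_s: 5.82
eef_pos: [335.7, 322.4, 111.6]
orientation: [[0.988, -0.008, 0.155], [-0.007, -1.0, -0.002], [0.155, 0.0, -0.988]]
wrist_force: [0.4, 0.5, -1.5]
grip_width: 13.9
gripper_force: 19.9
```

```bash
cat >> h.py <<'E'
a=np.radians(9);D0=np.array([440.3,306.8,30.]);ps=-0.005
DR=np.array([[np.cos(ps),-np.sin(ps),0],[np.sin(ps),np.cos(ps),0],[0,0,1]])@np.array([[np.cos(a),0,-np.sin(a)],[0,1,0],[np.sin(a),0,np.cos(a)]])
OFF=np.array([-13.6,0,31.8])
def go(c):  # units to bring held chock origin to deck coords c
    s=state();R=np.array(s['orientation']);p=np.array(s['eef_pos'])
    print('t',s['time_s'],'chock deck',DR.T@(p-D0)-OFF,'units',R.T@(D0+DR@(np.array(c)+OFF)-p)/50)
    print('tilt err deg',np.degrees(cv2.Rodrigues(R.T@DR@np.diag([1,-1,-1.]))[0].ravel()), 'f',s['wrist_force'])
E
python3 -c "
from h import *
np.set_printoptions(precision=3,suppress=True)
go((15,-8,30)); save('side','s2.png',(215,160,375,275),5)"
```

```text
t 5.825 chock deck [-77.026  15.048  65.181] units [1.842 0.456 0.702]
tilt err deg [ 0.044  0.06  -0.144] f [ 0.369  0.543 -1.534]
```

View pics/s2.png

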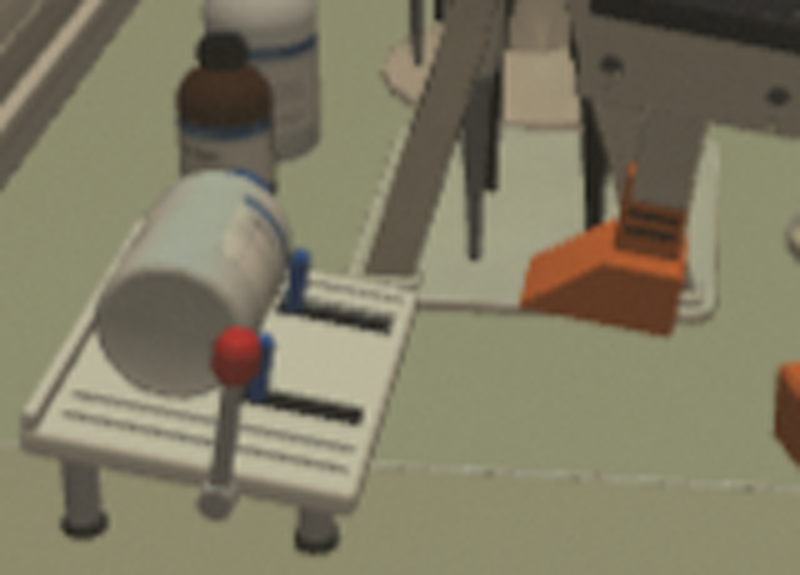

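The chock is held with the tilt parallel to the deck, nose at about (522,300) in the crop. Next I move it over the low part of the deck.

Call:
send_rows(motion=[{"jaw": -1, "tx": 0.3, "ty": 0.076, "tz": 0, "wx": 0, "wy": 0, "wz": 0}, {"jaw": -1, "tx": 0.31, "ty": 0.076, "tz": 0, "wx": 0, "wy": 0, "wz": 0}, {"jaw": -1, "tx": 0.31, "ty": 0.076, "tz": 0, "wx": 0, "wy": 0, "wz": 0}, {"jaw": -1, "tx": 0.31, "ty": 0.076, "tz": 0, "wx": 0, "wy": 0, "wz": 0}, {"jaw": -1, "tx": 0.31, "ty": 0.076, "tz": 0, "wx": 0, "wy": 0, "wz": 0}, {"jaw": -1, "tx": 0.3, "ty": 0.076, "tz": 0, "wx": 0, "wy": 0, "wz": 0}, {"jaw": -1, "tx": 0, "ty": 0, "tz": 0.3, "wx": 0, "wy": 0, "wz": 0}, {"jaw": -1, "tx": 0, "ty": 0, "tz": 0.3, "wx": 0, "wy": 0, "wz": 0}, {"jaw": -1, "tx": 0, "ty": 0, "tz": 0.3, "wx": 0, "wy": 0, "wz": 0}, {"jaw": -1, "tx": 0, "ty": 0, "tz": 0.2, "wx": 0, "wy": 0, "wz": 0}, {"jaw": -1, "tx": 0, "ty": 0, "tz": 0, "wx": 0, "wy": 0, "wz": 0}, {"jaw": -1, "tx": 0, "ty": 0, "tz": 0, "wx": 0, "wy": 0, "wz": 0}])

```text
time_s: 7.38
eef_pos: [435.4, 298.8, 72.2]
orientation: [[0.988, -0.008, 0.157], [-0.008, -1.0, -0.001], [0.157, -0.0, -0.988]]
wrist_force: [-0.6, 0.3, -1.7]
grip_width: 13.5
gripper_force: 19.9
```

```bash
python3 -c "
from h import *
np.set_printoptions(precision=3,suppress=True)
go((15,-8,0)); save('side','s3.png',(215,160,375,275),5)"
```

```text
t 7.375 chock deck [15.379 -7.995 10.667] units [-0.008  0.     0.213]
tilt err deg [ 0.012 -0.015 -0.199] f [-0.553  0.302 -1.662]
```

View pics/s3.png

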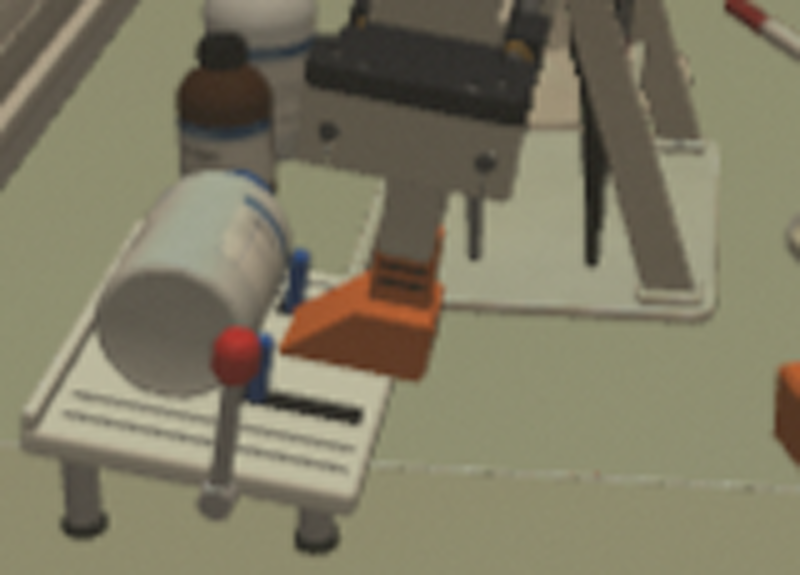

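The chock hovers between the prongs, nose at about (283,350), about 10 mm above the deck. I lower it until it touches.

Call:
send_rows(motion=[{"jaw": -1, "tx": 0, "ty": 0, "tz": 0.06, "wx": 0, "wy": 0, "wz": 0}, {"jaw": -1, "tx": 0, "ty": 0, "tz": 0.06, "wx": 0, "wy": 0, "wz": 0}, {"jaw": -1, "tx": 0, "ty": 0, "tz": 0.04, "wx": 0, "wy": 0, "wz": 0}, {"jaw": -1, "tx": 0, "ty": 0, "tz": 0.02, "wx": 0, "wy": 0, "wz": 0}, {"jaw": -1, "tx": 0, "ty": 0, "tz": 0, "wx": 0, "wy": 0, "wz": 0}, {"jaw": -1, "tx": 0, "ty": 0, "tz": 0, "wx": 0, "wy": 0, "wz": 0}])

```text
time_s: 8.18
eef_pos: [436.5, 298.6, 63.0]
orientation: [[0.988, -0.008, 0.156], [-0.008, -1.0, -0.001], [0.156, -0.0, -0.988]]
wrist_force: [-0.1, -0.3, -1.5]
grip_width: 13.6
gripper_force: 19.9
```

Call:
send_rows(motion=[{"jaw": -1, "tx": 0, "ty": 0, "tz": 0.02, "wx": 0, "wy": 0, "wz": 0}, {"jaw": -1, "tx": 0, "ty": 0, "tz": 0.02, "wx": 0, "wy": 0, "wz": 0}, {"jaw": -1, "tx": 0, "ty": 0, "tz": 0, "wx": 0, "wy": 0, "wz": 0}, {"jaw": -1, "tx": 0, "ty": 0, "tz": 0, "wx": 0, "wy": 0, "wz": 0}])

```text
time_s: 8.68
eef_pos: [436.7, 298.8, 61.6]
orientation: [[0.988, -0.008, 0.157], [-0.008, -1.0, -0.001], [0.157, -0.001, -0.988]]
wrist_force: [-6.4, -1.6, 7.4]
grip_width: 14.0
gripper_force: 19.9
```

Call:
send_rows(motion=[{"jaw": -1, "tx": 0, "ty": 0, "tz": -0.02, "wx": 0, "wy": 0, "wz": 0}, {"jaw": -1, "tx": 0, "ty": 0, "tz": 0, "wx": 0, "wy": 0, "wz": 0}, {"jaw": -1, "tx": 0, "ty": 0, "tz": 0, "wx": 0, "wy": 0, "wz": 0}])

```text
time_s: 9.05
eef_pos: [436.6, 298.5, 61.8]
orientation: [[0.988, -0.009, 0.156], [-0.008, -1.0, -0.002], [0.156, 0.0, -0.988]]
wrist_force: [-0.9, 0.0, -1.7]
grip_width: 13.5
gripper_force: 19.9
```

Call:
send_rows(motion=[{"jaw": -1, "tx": 0.06, "ty": 0, "tz": 0, "wx": 0, "wy": 0, "wz": 0}, {"jaw": -1, "tx": 0.06, "ty": 0, "tz": 0, "wx": 0, "wy": 0, "wz": 0}, {"jaw": -1, "tx": 0.06, "ty": 0, "tz": 0, "wx": 0, "wy": 0, "wz": 0}, {"jaw": -1, "tx": 0.06, "ty": 0, "tz": 0, "wx": 0, "wy": 0, "wz": 0}, {"jaw": -1, "tx": 0.06, "ty": 0, "tz": 0, "wx": 0, "wy": 0, "wz": 0}, {"jaw": -1, "tx": 0, "ty": 0, "tz": 0, "wx": 0, "wy": 0, "wz": 0}, {"jaw": -1, "tx": 0, "ty": 0, "tz": 0, "wx": 0, "wy": 0, "wz": 0}])

```text
time_s: 9.93
eef_pos: [451.4, 298.3, 64.3]
orientation: [[0.988, -0.009, 0.156], [-0.008, -1.0, -0.001], [0.156, 0.0, -0.988]]
wrist_force: [0.5, -0.1, -2.5]
grip_width: 13.7
gripper_force: 19.9
```

```bash
python3 -c "
from h import *
np.set_printoptions(precision=3,suppress=True)
go((40.5,-8,0)); save('side','s4.png',(235,180,315,240),10)"
```

```text
t 9.925 chock deck [29.992 -8.412  0.299] units [ 0.21  -0.009  0.006]
tilt err deg [ 0.037  0.003 -0.201] f [ 0.467 -0.068 -2.463]
```

View pics/s4.png

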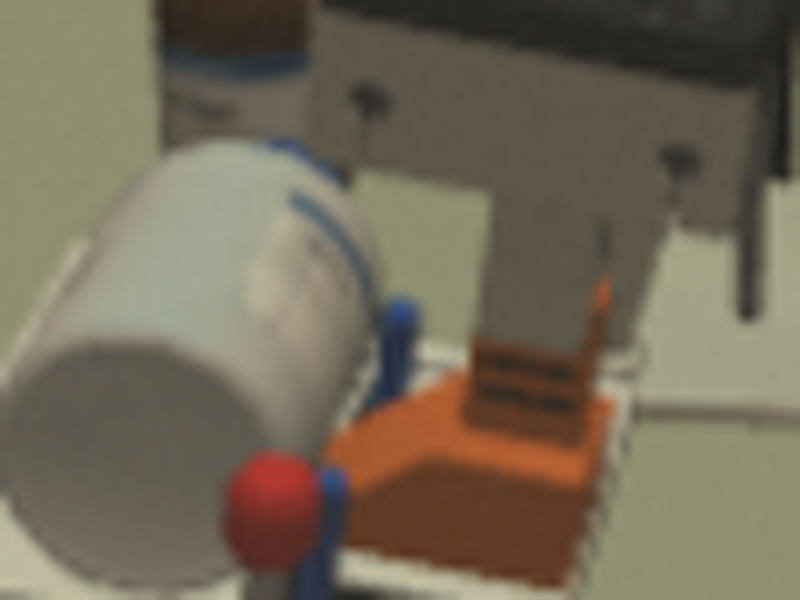

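```bash
cat >> h.py <<'E'
def roll(ref=None):  # patch of upper bottle/label, side view
    g=cv2.cvtColor(np.mean([capture('side') for _ in range(3)],0).astype(np.float32),cv2.COLOR_RGB2GRAY)[196:222,240:271]
    if ref is None: np.save('ref.npy',g)
    else:
        r=np.load('ref.npy'); print('mean diff',np.abs(g-r).mean(),'shift',cv2.phaseCorrelate(r,g,cv2.createHanningWindow(r.shape[::-1],cv2.CV_32F)))
E
python3 -c "
from h import *
roll();roll(1)"
```

```text
mean diff 0.3677536 shift ((-0.012861763859142172, 0.5336150869917429), 1.0195640165496755)
```

Call:
send_rows(motion=[{"jaw": -1, "tx": 0.04, "ty": 0, "tz": 0, "wx": 0, "wy": 0, "wz": 0}, {"jaw": -1, "tx": 0.04, "ty": 0, "tz": 0, "wx": 0, "wy": 0, "wz": 0}, {"jaw": -1, "tx": 0.04, "ty": 0, "tz": 0, "wx": 0, "wy": 0, "wz": 0}, {"jaw": -1, "tx": 0.04, "ty": 0, "tz": 0, "wx": 0, "wy": 0, "wz": 0}, {"jaw": -1, "tx": 0, "ty": 0, "tz": 0, "wx": 0, "wy": 0, "wz": 0}, {"jaw": -1, "tx": 0, "ty": 0, "tz": 0, "wx": 0, "wy": 0, "wz": 0}])

```text
time_s: 11.02
eef_pos: [459.3, 298.3, 65.5]
orientation: [[0.988, -0.009, 0.156], [-0.008, -1.0, -0.001], [0.156, 0.0, -0.988]]
wrist_force: [-0.5, -0.1, -2.2]
grip_width: 13.7
gripper_force: 19.9
```

```bash
python3 -c "
from h import *
roll(1);go((41,-8,0))"
```

```text
mean diff 0.57422525 shift ((-0.01285308229395099, 0.43580670007663613), 1.0088951289653778)
t 11.175 chock deck [37.97796161 -8.35790093  0.33356948] units [ 0.06041623 -0.00736604  0.00666721]
tilt err deg [ 0.03052413  0.00029389 -0.19386733] f [ 0.76803818  0.25093161 -1.36725422]
```

Call:
send_rows(motion=[{"jaw": -1, "tx": 0.02, "ty": 0, "tz": 0, "wx": 0, "wy": 0, "wz": 0}, {"jaw": -1, "tx": 0.02, "ty": 0, "tz": 0, "wx": 0, "wy": 0, "wz": 0}, {"jaw": -1, "tx": 0, "ty": 0, "tz": 0, "wx": 0, "wy": 0, "wz": 0}, {"jaw": -1, "tx": 0, "ty": 0, "tz": 0, "wx": 0, "wy": 0, "wz": 0}])

```text
time_s: 11.68
eef_pos: [461.3, 298.3, 65.8]
orientation: [[0.988, -0.008, 0.156], [-0.008, -1.0, -0.001], [0.156, 0.0, -0.988]]
wrist_force: [-0.7, -0.0, -2.6]
grip_width: 13.4
gripper_force: 19.9
```

```bash
python3 -c "
from h import *
roll(1);go((41,-8,0))"
```

```text
mean diff 1.2103989 shift ((0.0987463397766497, 0.4196530266534779), 1.032837415734927)
t 11.825 chock deck [40.02937518 -8.37489679  0.3044496 ] units [ 0.01938707 -0.00756725  0.00608425]
tilt err deg [ 0.03499049  0.00042163 -0.19373843] f [-0.23364487  0.09244343 -1.84108623]
```

Call:
send_rows(motion=[{"jaw": -1, "tx": 0.02, "ty": 0, "tz": 0, "wx": 0, "wy": 0, "wz": 0}, {"jaw": -1, "tx": 0, "ty": 0, "tz": 0, "wx": 0, "wy": 0, "wz": 0}, {"jaw": -1, "tx": 0, "ty": 0, "tz": 0, "wx": 0, "wy": 0, "wz": 0}])

```text
time_s: 12.2
eef_pos: [462.3, 298.3, 66.0]
orientation: [[0.988, -0.008, 0.156], [-0.008, -1.0, -0.001], [0.156, -0.0, -0.988]]
wrist_force: [0.7, 0.6, -1.2]
grip_width: 13.4
gripper_force: 19.9
```

```bash
python3 -c "
from h import *
roll(1);go((41,-8,0)); save('side','s5.png',(235,180,315,240),10)"
```

```text
mean diff 4.0278974 shift ((-0.6426044620206426, 0.34965450634999584), 0.956921566967611)
t 12.35 chock deck [41.03156756 -8.36462373  0.33165937] units [-0.00065667 -0.0072937   0.00662938]
tilt err deg [ 0.02981199 -0.00130358 -0.19775801] f [-0.94913476  0.94951811 -1.98832624]
```

View pics/s5.png

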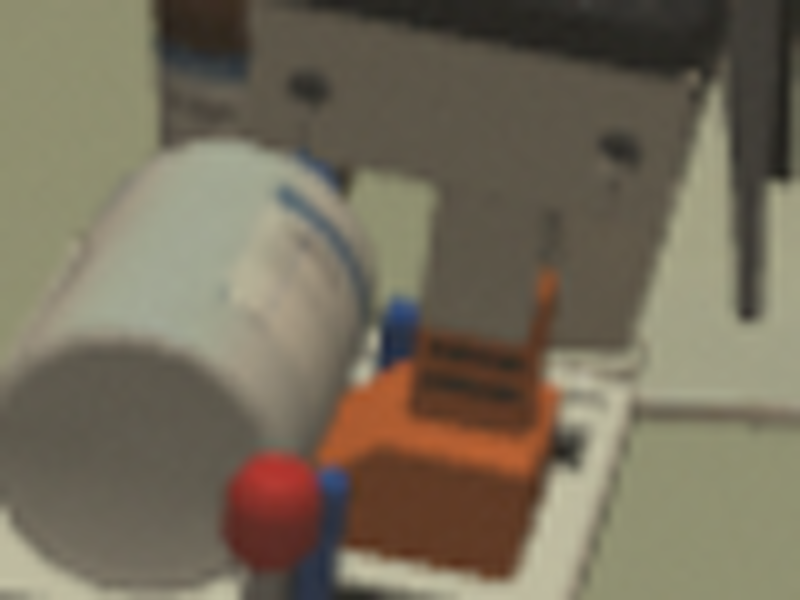

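The chock is in contact: the label corner moved from (292,195) to (280,190), so the bottle rolled about 1 mm. I release and withdraw.

Call:
send_rows(motion=[{"jaw": -0.3, "tx": 0, "ty": 0, "tz": 0, "wx": 0, "wy": 0, "wz": 0}, {"jaw": -0.3, "tx": 0, "ty": 0, "tz": 0, "wx": 0, "wy": 0, "wz": 0}, {"jaw": -0.3, "tx": 0, "ty": 0, "tz": 0, "wx": 0, "wy": 0, "wz": 0}, {"jaw": -0.3, "tx": 0, "ty": 0, "tz": -0.1, "wx": 0, "wy": 0, "wz": 0}, {"jaw": -0.3, "tx": 0, "ty": 0, "tz": -0.3, "wx": 0, "wy": 0, "wz": 0}, {"jaw": -0.3, "tx": 0, "ty": 0, "tz": -0.5, "wx": 0, "wy": 0, "wz": 0}, {"jaw": -0.3, "tx": 0, "ty": 0, "tz": -0.7, "wx": 0, "wy": 0, "wz": 0}, {"jaw": -0.3, "tx": 0, "ty": 0, "tz": -0.7, "wx": 0, "wy": 0, "wz": 0}, {"jaw": -0.3, "tx": 0, "ty": 0, "tz": -0.7, "wx": 0, "wy": 0, "wz": 0}, {"jaw": -1, "tx": 0, "ty": 0, "tz": 0, "wx": 0, "wy": 0, "wz": 0}, {"jaw": -1, "tx": 0, "ty": 0, "tz": 0, "wx": 0, "wy": 0, "wz": 0}])

```text
time_s: 13.78
eef_pos: [438.6, 298.4, 214.1]
orientation: [[0.988, -0.008, 0.156], [-0.008, -1.0, -0.001], [0.156, -0.0, -0.988]]
wrist_force: [0.5, -0.6, -0.5]
grip_width: 15.8
gripper_force: 0.0
```

```bash
python3 -c "
from h import *
print(state()['eef_pos'],state()['grip_width'])
a=capture('top')[:,:,::-1][130:205,225:325];b=capture('side')[:,:,::-1][180:240,235:315]
M=np.zeros((600,800,3),np.uint8);M[:300,:400]=cv2.resize(a,(400,300),interpolation=2);M[300:,:400]=cv2.resize(b,(400,300),interpolation=2)
M[:,400:]=cv2.resize(capture('top')[:,:,::-1][140:200,270:310],(400,600),interpolation=2)
cv2.imwrite('pics/m6.png',cv2.convertScaleAbs(M,alpha=1.2))"
```

```text
[438.57316643 298.363029   214.09452126] 15.785037944624051
```

View pics/m6.png

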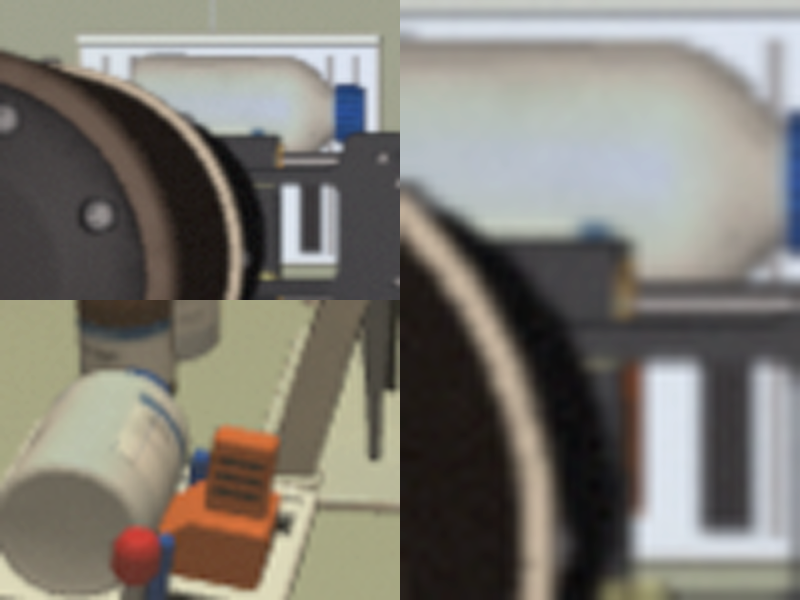

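Released: the chock sits square against the bottle, with the stop still up (knob at (137,555) in the montage). Next I untilt the tool and go behind the knob.

Call:
send_rows(motion=[{"jaw": -1, "tx": 0, "ty": 0, "tz": 0, "wx": 0, "wy": -0.6, "wz": 0}, {"jaw": -1, "tx": 0, "ty": 0, "tz": 0, "wx": 0, "wy": -0.6, "wz": 0}, {"jaw": -1, "tx": 0, "ty": 0, "tz": 0, "wx": 0, "wy": -0.6, "wz": 0}, {"jaw": -1, "tx": 0.18, "ty": -0.3, "tz": 0, "wx": 0, "wy": 0, "wz": 0}, {"jaw": -1, "tx": 0.18, "ty": -0.3, "tz": 0, "wx": 0, "wy": 0, "wz": 0}, {"jaw": -1, "tx": 0.18, "ty": -0.3, "tz": 0, "wx": 0, "wy": 0, "wz": 0}, {"jaw": -1, "tx": 0.18, "ty": -0.3, "tz": 0, "wx": 0, "wy": 0, "wz": 0}, {"jaw": -1, "tx": 0.18, "ty": -0.3, "tz": 0, "wx": 0, "wy": 0, "wz": 0}, {"jaw": -1, "tx": 0.18, "ty": -0.3, "tz": 0, "wx": 0, "wy": 0, "wz": 0}, {"jaw": -1, "tx": 0.18, "ty": -0.3, "tz": 0, "wx": 0, "wy": 0, "wz": 0}, {"jaw": -1, "tx": 0.18, "ty": -0.3, "tz": 0, "wx": 0, "wy": 0, "wz": 0}, {"jaw": -1, "tx": 0, "ty": 0, "tz": 0, "wx": 0, "wy": 0, "wz": 0}])

```text
time_s: 15.42
eef_pos: [512.4, 418.9, 213.4]
orientation: [[1.0, -0.008, -0.0], [-0.008, -1.0, -0.001], [-0.0, 0.001, -1.0]]
wrist_force: [0.6, -0.0, 0.1]
grip_width: 0.1
gripper_force: 0.0
```

Call:
send_rows(motion=[{"jaw": -1, "tx": 0, "ty": 0, "tz": 0.4, "wx": 0, "wy": 0, "wz": 0}, {"jaw": -1, "tx": 0, "ty": 0, "tz": 0.4, "wx": 0, "wy": 0, "wz": 0}, {"jaw": -1, "tx": 0, "ty": 0, "tz": 0.4, "wx": 0, "wy": 0, "wz": 0}, {"jaw": -1, "tx": 0, "ty": 0, "tz": 0.4, "wx": 0, "wy": 0, "wz": 0}, {"jaw": -1, "tx": 0, "ty": 0, "tz": 0.4, "wx": 0, "wy": 0, "wz": 0}, {"jaw": -1, "tx": 0, "ty": 0, "tz": 0.4, "wx": 0, "wy": 0, "wz": 0}, {"jaw": -1, "tx": 0, "ty": 0, "tz": 0.2, "wx": 0, "wy": 0, "wz": 0}, {"jaw": -1, "tx": 0, "ty": 0, "tz": 0, "wx": 0, "wy": 0, "wz": 0}, {"jaw": -1, "tx": 0, "ty": 0, "tz": 0, "wx": 0, "wy": 0, "wz": 0}])

```text
time_s: 16.55
eef_pos: [512.3, 418.3, 85.1]
orientation: [[1.0, -0.008, 0.001], [-0.008, -1.0, 0.001], [0.001, -0.001, -1.0]]
wrist_force: [-0.5, 1.0, -0.1]
grip_width: 0.6
gripper_force: 0.0
```

Call:
send_rows(motion=[{"jaw": -1, "tx": -0.12, "ty": 0, "tz": 0.03, "wx": 0, "wy": 0, "wz": 0}, {"jaw": -1, "tx": -0.12, "ty": 0, "tz": 0.04, "wx": 0, "wy": 0, "wz": 0}, {"jaw": -1, "tx": -0.12, "ty": 0, "tz": 0.04, "wx": 0, "wy": 0, "wz": 0}, {"jaw": -1, "tx": -0.12, "ty": 0, "tz": 0.04, "wx": 0, "wy": 0, "wz": 0}, {"jaw": -1, "tx": -0.12, "ty": 0, "tz": 0.04, "wx": 0, "wy": 0, "wz": 0}, {"jaw": -1, "tx": -0.12, "ty": 0, "tz": 0.04, "wx": 0, "wy": 0, "wz": 0}, {"jaw": -1, "tx": -0.12, "ty": 0, "tz": 0.04, "wx": 0, "wy": 0, "wz": 0}, {"jaw": -1, "tx": -0.12, "ty": 0, "tz": 0.04, "wx": 0, "wy": 0, "wz": 0}, {"jaw": -1, "tx": 0, "ty": 0, "tz": 0, "wx": 0, "wy": 0, "wz": 0}, {"jaw": -1, "tx": 0, "ty": 0, "tz": 0, "wx": 0, "wy": 0, "wz": 0}])

```text
time_s: 17.8
eef_pos: [463.7, 418.1, 68.4]
orientation: [[1.0, -0.008, -0.0], [-0.008, -1.0, -0.001], [-0.0, 0.001, -1.0]]
wrist_force: [-0.7, 0.1, 0.1]
grip_width: 0.3
gripper_force: 0.0
```

```bash
python3 -c "
from h import *
im=capture('side');h=cv2.cvtColor(im,cv2.COLOR_RGB2HSV)
m=((h[...,0]<4)|(h[...,0]>174))&(h[...,1]>170)&(h[...,2]>80)
m=m.astype(np.uint8);m[:190]=0;m[290:]=0;m[:,:220]=0;m[:,330:]=0
n,l,s,c=cv2.connectedComponentsWithStats(m)
for k in range(1,n):
  if s[k,4]>8:print(c[k],s[k])
for th in(0,.3,.5,.6,.7,.8,.9,1.1,1.3,1.5):
  P=D0+DR@np.array([50-61.5*np.sin(th),97,-5+61.5*np.cos(th)]);print(th,P.round(1),proj('side',P).round(1))
"
```

```text
[279.09090909 235.84848485] [276 233   7   7  33]
0 [481.3 403.6  93.6] [[261.2 230.3]]
0.3 [463.8 403.7  88.1] [[270.8 233.5]]
0.5 [453.4 403.7  81.6] [[276.6 237. ]]
0.6 [448.7 403.8  77.6] [[279.2 239.1]]
0.7 [444.5 403.8  73.1] [[281.6 241.3]]
0.8 [440.7 403.8  68.3] [[283.7 243.7]]
0.9 [437.4 403.8  63.1] [[285.6 246.3]]
1.1 [432.5 403.8  51.9] [[288.3 251.7]]
1.3 [429.8 403.9  39.9] [[289.8 257.3]]
1.5 [429.7 403.9  27.6] [[290.  262.9]]
```

Call:
send_rows(motion=[{"jaw": -1, "tx": 0.08, "ty": 0, "tz": 0, "wx": 0, "wy": 0, "wz": 0}, {"jaw": -1, "tx": 0, "ty": 0, "tz": -0.35, "wx": 0, "wy": 0, "wz": 0}, {"jaw": -1, "tx": 0, "ty": 0, "tz": -0.35, "wx": 0, "wy": 0, "wz": 0}, {"jaw": -1, "tx": -0.3, "ty": 0, "tz": 0, "wx": 0, "wy": 0, "wz": 0}, {"jaw": -1, "tx": -0.3, "ty": 0, "tz": 0, "wx": 0, "wy": 0, "wz": 0}, {"jaw": -1, "tx": 0, "ty": 0, "tz": 0, "wx": 0, "wy": 0, "wz": 0}, {"jaw": -1, "tx": 0, "ty": 0, "tz": 0, "wx": 0, "wy": 0, "wz": 0}])

```text
time_s: 18.73
eef_pos: [437.5, 418.6, 103.6]
orientation: [[1.0, -0.008, -0.0], [-0.008, -1.0, -0.0], [-0.0, 0.0, -1.0]]
wrist_force: [-0.5, -0.3, -0.6]
grip_width: 0.6
gripper_force: 0.0
```

Call:
send_rows(motion=[{"jaw": -1, "tx": 0, "ty": 0, "tz": 0.2, "wx": 0, "wy": 0, "wz": 0}, {"jaw": -1, "tx": 0, "ty": 0, "tz": 0.15, "wx": 0, "wy": 0, "wz": 0}, {"jaw": -1, "tx": 0, "ty": 0, "tz": 0.15, "wx": 0, "wy": 0, "wz": 0}, {"jaw": -1, "tx": 0, "ty": 0, "tz": 0.15, "wx": 0, "wy": 0, "wz": 0}, {"jaw": -1, "tx": 0, "ty": 0, "tz": 0.15, "wx": 0, "wy": 0, "wz": 0}, {"jaw": -1, "tx": 0, "ty": 0, "tz": 0.15, "wx": 0, "wy": 0, "wz": 0}, {"jaw": -1, "tx": 0, "ty": 0, "tz": 0.15, "wx": 0, "wy": 0, "wz": 0}, {"jaw": -1, "tx": 0, "ty": 0, "tz": 0, "wx": 0, "wy": 0, "wz": 0}, {"jaw": -1, "tx": 0, "ty": 0, "tz": 0, "wx": 0, "wy": 0, "wz": 0}])

```text
time_s: 19.85
eef_pos: [428.3, 418.8, 50.6]
orientation: [[1.0, -0.009, -0.011], [-0.009, -1.0, -0.001], [-0.011, 0.001, -1.0]]
wrist_force: [-59.2, 4.4, 45.8]
grip_width: 0.5
gripper_force: 37.3
```

Call:
send_rows(motion=[{"jaw": -1, "tx": -0.15, "ty": 0, "tz": 0, "wx": 0, "wy": 0, "wz": 0}, {"jaw": -1, "tx": -0.15, "ty": 0, "tz": 0, "wx": 0, "wy": 0, "wz": 0}, {"jaw": -1, "tx": -0.1, "ty": 0, "tz": 0, "wx": 0, "wy": 0, "wz": 0}, {"jaw": -1, "tx": 0, "ty": 0, "tz": 0, "wx": 0, "wy": 0, "wz": 0}, {"jaw": -1, "tx": 0, "ty": 0, "tz": 0, "wx": 0, "wy": 0, "wz": 0}])

```text
time_s: 20.48
eef_pos: [418.3, 418.6, 48.4]
orientation: [[1.0, -0.009, 0.0], [-0.009, -1.0, -0.0], [0.0, 0.0, -1.0]]
wrist_force: [-0.0, -0.1, 0.4]
grip_width: 0.4
gripper_force: 0.0
```

```bash
python3 -c "
from h import *
print(state()['eef_pos'],state()['wrist_force'])
im=capture('side');cv2.imwrite('pics/s7.png',cv2.resize(im[195:275,215:320,::-1],None,fx=7,fy=7,interpolation=2))"
```

```text
[418.33571845 418.58844973  48.40125692] [-0.02663549 -0.1025218   0.40833535]
```

View pics/s7.png

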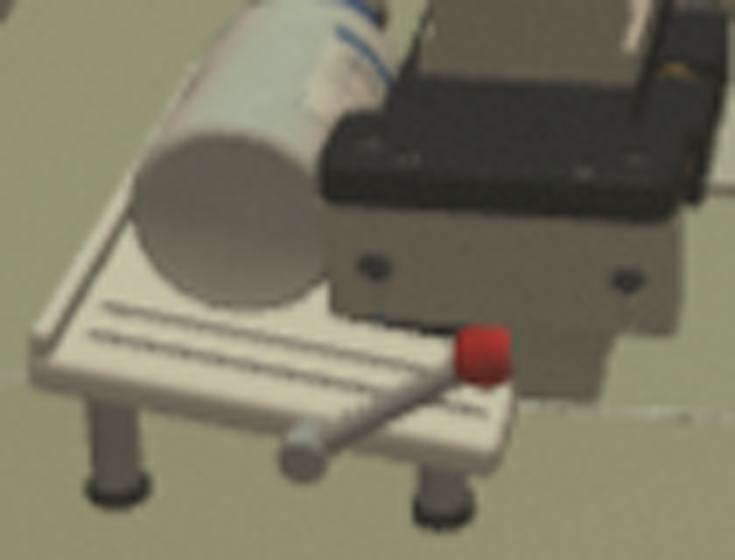

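The lever is partly folded: the knob at crop (483,355) means θ≈0.83, knob at about (440, 67). The finger slipped down on the knob's downhill side. I raise it, shift uphill and press from above.

Call:
send_rows(motion=[{"jaw": -1, "tx": 0, "ty": 0, "tz": -0.3, "wx": 0, "wy": 0, "wz": 0}, {"jaw": -1, "tx": 0, "ty": 0, "tz": -0.3, "wx": 0, "wy": 0, "wz": 0}, {"jaw": -1, "tx": 0, "ty": 0, "tz": -0.3, "wx": 0, "wy": 0, "wz": 0}, {"jaw": -1, "tx": 0.28, "ty": 0, "tz": 0, "wx": 0, "wy": 0, "wz": 0}, {"jaw": -1, "tx": 0.28, "ty": 0, "tz": 0, "wx": 0, "wy": 0, "wz": 0}, {"jaw": -1, "tx": 0, "ty": 0, "tz": 0.15, "wx": 0, "wy": 0, "wz": 0}, {"jaw": -1, "tx": 0, "ty": 0, "tz": 0.15, "wx": 0, "wy": 0, "wz": 0}, {"jaw": -1, "tx": 0, "ty": 0, "tz": 0.1, "wx": 0, "wy": 0, "wz": 0}, {"jaw": -1, "tx": 0, "ty": 0, "tz": 0, "wx": 0, "wy": 0, "wz": 0}, {"jaw": -1, "tx": 0, "ty": 0, "tz": 0, "wx": 0, "wy": 0, "wz": 0}])

```text
time_s: 21.78
eef_pos: [445.8, 418.7, 73.8]
orientation: [[1.0, -0.008, 0.0], [-0.008, -1.0, 0.0], [0.0, -0.0, -1.0]]
wrist_force: [-0.9, 0.2, 0.0]
grip_width: 0.1
gripper_force: 0.0
```

Call:
send_rows(motion=[{"jaw": -1, "tx": -0.03, "ty": 0, "tz": 0.1, "wx": 0, "wy": 0, "wz": 0}, {"jaw": -1, "tx": -0.03, "ty": 0, "tz": 0.1, "wx": 0, "wy": 0, "wz": 0}, {"jaw": -1, "tx": -0.03, "ty": 0, "tz": 0.1, "wx": 0, "wy": 0, "wz": 0}, {"jaw": -1, "tx": -0.03, "ty": 0, "tz": 0.1, "wx": 0, "wy": 0, "wz": 0}, {"jaw": -1, "tx": -0.03, "ty": 0, "tz": 0.1, "wx": 0, "wy": 0, "wz": 0}, {"jaw": -1, "tx": -0.03, "ty": 0, "tz": 0.1, "wx": 0, "wy": 0, "wz": 0}, {"jaw": -1, "tx": 0, "ty": 0, "tz": 0, "wx": 0, "wy": 0, "wz": 0}, {"jaw": -1, "tx": 0, "ty": 0, "tz": 0, "wx": 0, "wy": 0, "wz": 0}])

```text
time_s: 22.78
eef_pos: [437.0, 418.5, 43.6]
orientation: [[1.0, -0.008, 0.0], [-0.008, -1.0, -0.0], [0.0, 0.0, -1.0]]
wrist_force: [-0.3, -0.6, 0.7]
grip_width: 0.1
gripper_force: 0.0
```

Low forces. I continue to about Z = 37.

Call:
send_rows(motion=[{"jaw": -1, "tx": 0, "ty": 0, "tz": 0.05, "wx": 0, "wy": 0, "wz": 0}, {"jaw": -1, "tx": 0, "ty": 0, "tz": 0.04, "wx": 0, "wy": 0, "wz": 0}, {"jaw": -1, "tx": 0, "ty": 0, "tz": 0.04, "wx": 0, "wy": 0, "wz": 0}, {"jaw": -1, "tx": 0, "ty": 0, "tz": 0, "wx": 0, "wy": 0, "wz": 0}, {"jaw": -1, "tx": 0, "ty": 0, "tz": 0, "wx": 0, "wy": 0, "wz": 0}])

```text
time_s: 23.4
eef_pos: [436.9, 418.5, 37.1]
orientation: [[1.0, -0.008, 0.0], [-0.008, -1.0, -0.0], [0.0, 0.0, -1.0]]
wrist_force: [0.5, 1.0, 0.2]
grip_width: 0.5
gripper_force: 0.0
```

```bash
cat > k.py <<'E'
from h import *
im=capture('side');h=cv2.cvtColor(im,cv2.COLOR_RGB2HSV)
m=((h[...,0]<4)|(h[...,0]>174))&(h[...,1]>170)&(h[...,2]>80)
m=m.astype(np.uint8);m[:190]=0;m[290:]=0;m[:,:220]=0;m[:,330:]=0
n,l,s,c=cv2.connectedComponentsWithStats(m)
for k in range(1,n):
  if s[k,4]>8:print(c[k],s[k])
E
python3 k.py
```

```text
[292.5 252. ] [292 250   2   5  10]
```

Call:
send_rows(motion=[{"jaw": -1, "tx": 0, "ty": 0, "tz": -0.4, "wx": 0, "wy": 0, "wz": 0}, {"jaw": -1, "tx": 0, "ty": 0, "tz": -0.4, "wx": 0, "wy": 0, "wz": 0}, {"jaw": -1, "tx": 0, "ty": 0, "tz": -0.4, "wx": 0, "wy": 0, "wz": 0}, {"jaw": -1, "tx": 0, "ty": 0, "tz": 0, "wx": 0, "wy": 0, "wz": 0}, {"jaw": -1, "tx": 0, "ty": 0, "tz": 0, "wx": 0, "wy": 0, "wz": 0}])

```text
time_s: 24.08
eef_pos: [436.6, 418.2, 96.6]
orientation: [[1.0, -0.009, -0.001], [-0.009, -1.0, -0.0], [-0.001, 0.0, -1.0]]
wrist_force: [-0.2, -1.6, -0.1]
grip_width: 0.4
gripper_force: 0.0
```

```bash
python3 k.py; python3 -c "
from h import *
print(state()['eef_pos'])
im=capture('side')[:,:,::-1]
# finger tip dark/grey extent: project tip corners
for dy in(-21,-10,0,10,21): print(dy,proj('side',np.array(state()['eef_pos'])+[[-11,dy,0],[11,dy,0]]).round(1).tolist())
for th in(.9,1.,1.1,1.2):
  print(th,[proj('side',D0+DR@np.array([50-61.5*np.sin(th),97+d,-5+61.5*np.cos(th)])).round(1).tolist() for d in(-9,9)])
"
```

```text
[289.57894737 251.68421053] [285 249   9   6  38]
[436.50001325 417.99922996  96.31951641]
-21 [[292.3, 228.9], [280.2, 228.3]]
-10 [[291.4, 231.9], [279.2, 231.2]]
0 [[290.5, 234.7], [278.2, 234.0]]
10 [[289.7, 237.5], [277.2, 236.8]]
21 [[288.7, 240.6], [276.1, 239.9]]
0.9 [[[286.4, 243.8]], [[284.7, 248.8]]]
1.0 [[[287.9, 246.4]], [[286.3, 251.5]]]
1.1 [[[289.1, 249.1]], [[287.6, 254.3]]]
1.2 [[[290.0, 251.9]], [[288.5, 257.1]]]
```

Call:
send_rows(motion=[{"jaw": -1, "tx": -0.21, "ty": 0.2, "tz": 0, "wx": 0, "wy": 0, "wz": 0}, {"jaw": -1, "tx": 0, "ty": 0, "tz": 0.3, "wx": 0, "wy": 0, "wz": 0}, {"jaw": -1, "tx": 0, "ty": 0, "tz": 0.3, "wx": 0, "wy": 0, "wz": 0}, {"jaw": -1, "tx": 0, "ty": 0, "tz": 0.06, "wx": 0, "wy": 0, "wz": 0}, {"jaw": -1, "tx": 0, "ty": 0, "tz": 0.06, "wx": 0, "wy": 0, "wz": 0}, {"jaw": -1, "tx": 0, "ty": 0, "tz": 0.06, "wx": 0, "wy": 0, "wz": 0}, {"jaw": -1, "tx": 0, "ty": 0, "tz": 0.06, "wx": 0, "wy": 0, "wz": 0}, {"jaw": -1, "tx": 0, "ty": 0, "tz": 0, "wx": 0, "wy": 0, "wz": 0}])

```text
time_s: 25.18
eef_pos: [426.3, 408.6, 55.1]
orientation: [[1.0, -0.009, -0.0], [-0.009, -1.0, -0.0], [-0.0, 0.0, -1.0]]
wrist_force: [0.5, 0.2, 0.7]
grip_width: 0.5
gripper_force: 0.0
```

```bash
python3 k.py
```

```text
[289.31818182 251.97727273] [285 249   9   6  44]
```

Call:
send_rows(motion=[{"jaw": -1, "tx": 0, "ty": 0, "tz": 0.05, "wx": 0, "wy": 0, "wz": 0}, {"jaw": -1, "tx": 0, "ty": 0, "tz": 0.05, "wx": 0, "wy": 0, "wz": 0}, {"jaw": -1, "tx": 0, "ty": 0, "tz": 0.05, "wx": 0, "wy": 0, "wz": 0}, {"jaw": -1, "tx": 0, "ty": 0, "tz": 0.05, "wx": 0, "wy": 0, "wz": 0}, {"jaw": -1, "tx": 0, "ty": 0, "tz": 0, "wx": 0, "wy": 0, "wz": 0}])

```text
time_s: 25.85
eef_pos: [426.2, 408.5, 44.9]
orientation: [[1.0, -0.008, -0.0], [-0.008, -1.0, -0.0], [-0.0, 0.0, -1.0]]
wrist_force: [0.0, -0.0, 0.6]
grip_width: 0.2
gripper_force: 0.0
```

```bash
python3 k.py
```

```text
[289.23076923 252.88461538] [285 251   9   4  26]
```

```bash
python3 -c "
from h import *
im=capture('side').astype(int)[240:275,274:306]
for r,row in enumerate(im): print(240+r,''.join('R' if p[0]>1.8*max(p[1],p[2],1) and p[0]>35 else 'B' if p[2]>1.4*p[0] else '#' if p.sum()<150 else '+' if p.sum()<300 else '.' for p in row))
print(proj('side',np.array(state()['eef_pos'])+[[-11,0,0],[11,0,0]]))"
```

```text
240 BB++++++++++++++++++++++++++++++
241 BB######+++++++++++++++++.......
242 .++#######+++++++++++++++.......
243 ......++##+++++++++++++++.......
244 ...........+++++++++++++........
245 ...........+++++++++++++........
246 ...........++++++++++++.........
247 ...........++++++++++++.........
248 ...........++++++++++++.........
249 ...........++++++++++++.........
250 ...........+++++++++++..........
251 ...........RRRRRRRRR++..........
252 ..........+RRRRRRRRRR...........
253 ..........RRRRRRRRRRR...........
254 ..........+RRRRRRRRRR+..........
255 ........+++RRRRRRRRR+...........
256 ...++++++++RRRRRRRR++...........
257 ++++........+RRRRR++............
258 ++++.........+++................
259 ++..............................
260 +++.............................
261 .++++++++++.....................
262 .++++++++++.....................
263 .+++++++........................
264 .+++++++........................
265 +++++++++.......................
266 +++++++++.......................
267 #++++++++.......................
268 +#+++++#+.......................
269 +######+........................
270 .++++++.........................
271 ................................
272 ................................
273 ................................
274 ................................
[[297.26038332 256.74677223]
 [285.37621736 256.04941827]]
```

Call:
send_rows(motion=[{"jaw": -1, "tx": 0, "ty": -0.03, "tz": 0.05, "wx": 0, "wy": 0, "wz": 0}, {"jaw": -1, "tx": 0, "ty": 0, "tz": 0.05, "wx": 0, "wy": 0, "wz": 0}, {"jaw": -1, "tx": 0, "ty": 0, "tz": 0.05, "wx": 0, "wy": 0, "wz": 0}, {"jaw": -1, "tx": 0, "ty": 0, "tz": 0.05, "wx": 0, "wy": 0, "wz": 0}, {"jaw": -1, "tx": 0, "ty": 0, "tz": 0, "wx": 0, "wy": 0, "wz": 0}])

```text
time_s: 26.58
eef_pos: [426.2, 410.0, 34.9]
orientation: [[1.0, -0.008, -0.0], [-0.008, -1.0, -0.0], [-0.0, 0.0, -1.0]]
wrist_force: [-0.5, 0.6, 0.4]
grip_width: 0.5
gripper_force: 0.0
```

```bash
cat > r.py <<'E'
from h import *
im=capture('side').astype(int)[240:275,274:306]
for r,row in enumerate(im): print(240+r,''.join('R' if p[0]>1.8*max(p[1],p[2],1) and p[0]>35 else 'B' if p[2]>1.4*p[0] else '#' if p.sum()<150 else '+' if p.sum()<300 else '.' for p in row))
E
python3 r.py
```

```text
240 ++++++++++++++++++++++++++++++++
241 ++++++++++++++++++++++++++++++++
242 ++++++++++++++++++++++++++++++++
243 ++++++++++++++++++++++++++++++++
244 ++++++++++++++++++++++++++++++++
245 ......++++++++++++++++++++++++++
246 ...........+++++++++++++++++++++
247 ...........++++++++++++++.......
248 ...........+++++++++++++........
249 ...........+++++++++++++........
250 ...........+++++++++++++........
251 ...........++++++++++++.........
252 ...........++++++++++++.........
253 ...........++++++++++++.........
254 ...........++++++++++++.........
255 ..........++++++++++++..........
256 .........++RR+++++++++..........
257 ..+++++++..+RRRRRRRR+...........
258 ++++++......RRRRRRR+............
259 +++++.......++++++..............
260 ++++............................
261 .++++++.........................
262 .++++++++.+.....................
263 .+++++++........................
264 .+++++++........................
265 +++++++++.......................
266 +++++++++.......................
267 #++++++++.......................
268 +#+++++#+.......................
269 +######+........................
270 .++++++.........................
271 ................................
272 ................................
273 ................................
274 ................................
```

Call:
send_rows(motion=[{"jaw": -1, "tx": 0, "ty": -0.06, "tz": 0, "wx": 0, "wy": 0, "wz": 0}, {"jaw": -1, "tx": 0, "ty": -0.06, "tz": 0, "wx": 0, "wy": 0, "wz": 0}, {"jaw": -1, "tx": 0, "ty": 0, "tz": 0.05, "wx": 0, "wy": 0, "wz": 0}, {"jaw": -1, "tx": 0, "ty": 0, "tz": 0.05, "wx": 0, "wy": 0, "wz": 0}, {"jaw": -1, "tx": 0, "ty": 0, "tz": 0.05, "wx": 0, "wy": 0, "wz": 0}, {"jaw": -1, "tx": 0, "ty": 0, "tz": 0, "wx": 0, "wy": 0, "wz": 0}])

```text
time_s: 27.38
eef_pos: [426.3, 415.9, 27.3]
orientation: [[1.0, -0.009, -0.0], [-0.009, -1.0, -0.001], [-0.0, 0.001, -1.0]]
wrist_force: [-1.1, -0.9, 0.5]
grip_width: 0.7
gripper_force: 0.0
```

```bash
python3 r.py | sed -n 10,28p
```

```text
249 ++++++++++++++++++++++++++++++++
250 ++++++++++++++++++++++++++++++++
251 ++++..++++++++++++++++++++++++++
252 ..+.......++++++++++++++++.+++++
253 ..........+++++++++++++++.......
254 ..........++++++++++++++........
255 ..........+++++++++++++.........
256 ...........++++++++++++.........
257 ..........+++++++++++++.........
258 ..........+++++++++++++.........
259 ..+.++++++++++++++++++..........
260 ++++++++++++++++++++++..........
261 .++++++++++++++++++++...........
262 .+++++++.....++RRR+++...........
263 .+++++++........................
264 .+++++++........................
265 +++++++++.......................
266 +++++++++.......................
267 +++++++++.......................
```

The knob is following: its lower edge moved from row 258.5 to 262.5. I continue.

Call:
send_rows(motion=[{"jaw": -1, "tx": 0, "ty": 0, "tz": 0.04, "wx": 0, "wy": 0, "wz": 0}, {"jaw": -1, "tx": 0, "ty": 0, "tz": 0.04, "wx": 0, "wy": 0, "wz": 0}, {"jaw": -1, "tx": 0, "ty": 0, "tz": 0.04, "wx": 0, "wy": 0, "wz": 0}, {"jaw": -1, "tx": 0, "ty": 0, "tz": 0, "wx": 0, "wy": 0, "wz": 0}])

```text
time_s: 27.92
eef_pos: [426.3, 416.0, 21.5]
orientation: [[1.0, -0.008, -0.0], [-0.008, -1.0, -0.0], [-0.0, 0.0, -1.0]]
wrist_force: [0.8, -0.1, -0.5]
grip_width: 0.7
gripper_force: 0.0
```

Call:
send_rows(motion=[{"jaw": -1, "tx": 0, "ty": 0, "tz": 0.03, "wx": 0, "wy": 0, "wz": 0}, {"jaw": -1, "tx": 0, "ty": 0, "tz": 0.03, "wx": 0, "wy": 0, "wz": 0}, {"jaw": -1, "tx": 0, "ty": 0, "tz": 0, "wx": 0, "wy": 0, "wz": 0}])

```text
time_s: 28.3
eef_pos: [426.3, 416.1, 18.5]
orientation: [[1.0, -0.008, -0.0], [-0.008, -1.0, -0.0], [-0.0, 0.0, -1.0]]
wrist_force: [-0.1, 0.2, -0.4]
grip_width: 0.7
gripper_force: 0.1
```

```bash
python3 r.py | sed -n 14,34p
```

```text
253 ++++++++++++++++++++++++++++++++
254 ++++++++++++++++++++++++++++++++
255 ++++++++++++++++++++++++++++++++
256 .........+++++++++++++++++++++++
257 ..........++++++++++++++++.+++++
258 ...........+++++++++++++........
259 ...........++++++++++++.........
260 ..........+++++++++++++.........
261 ..........+++++++++++++.........
262 +++++++++++++++++++++++.........
263 .+++++++.+++++++++++++..........
264 .+++++++...+++++++++++..........
265 +++++++++....+++++++++..........
266 +++++++++.....+++++++...........
267 +++++++++.......................
268 +#+++++#+.......................
269 +######+........................
270 .++++++.........................
271 ................................
272 ................................
273 ................................
```

Call:
send_rows(motion=[{"jaw": -1, "tx": 0, "ty": 0, "tz": 0.03, "wx": 0, "wy": 0, "wz": 0}, {"jaw": -1, "tx": 0, "ty": 0, "tz": 0.03, "wx": 0, "wy": 0, "wz": 0}, {"jaw": -1, "tx": 0, "ty": 0, "tz": 0, "wx": 0, "wy": 0, "wz": 0}])

```text
time_s: 28.72
eef_pos: [426.3, 416.1, 15.5]
orientation: [[1.0, -0.008, -0.0], [-0.008, -1.0, -0.0], [-0.0, 0.0, -1.0]]
wrist_force: [-0.3, 0.8, -0.2]
grip_width: 0.4
gripper_force: 0.1
```

Call:
send_rows(motion=[{"jaw": -1, "tx": 0, "ty": 0, "tz": 0.02, "wx": 0, "wy": 0, "wz": 0}, {"jaw": -1, "tx": 0, "ty": 0, "tz": 0, "wx": 0, "wy": 0, "wz": 0}])

```text
time_s: 28.98
eef_pos: [426.4, 416.2, 14.7]
orientation: [[1.0, -0.008, 0.0], [-0.008, -1.0, 0.0], [0.0, -0.0, -1.0]]
wrist_force: [-0.4, 0.1, -0.3]
grip_width: 0.3
gripper_force: 0.3
```

```bash
python3 r.py | sed -n 18,34p
```

```text
257 ++++++++++++++++++++++++++++++++
258 ++++++++++++++++++++++++++++++++
259 .....+.+..++++++++++++++++.+++++
260 ..........++++++++++++++........
261 ..........+++++++++++++.........
262 ..........+++++++++++++.........
263 +++++++...+++++++++++++.........
264 .++++++++++++++++++++++.........
265 +++++++++..+++++++++++..........
266 +++++++++..+++++++++++..........
267 +++++++++....++++++++...........
268 +++++++#+.....+++++++...........
269 +######+........................
270 .++++++.........................
271 ................................
272 ................................
273 ................................
```

Call:
send_rows(motion=[{"jaw": -1, "tx": 0, "ty": 0, "tz": -0.2, "wx": 0, "wy": 0, "wz": 0}, {"jaw": -1, "tx": 0, "ty": 0, "tz": -0.4, "wx": 0, "wy": 0, "wz": 0}, {"jaw": -1, "tx": 0, "ty": 0, "tz": -0.4, "wx": 0, "wy": 0, "wz": 0}, {"jaw": -1, "tx": 0, "ty": 0, "tz": -0.4, "wx": 0, "wy": 0, "wz": 0}, {"jaw": -1, "tx": 0, "ty": 0, "tz": 0, "wx": 0, "wy": 0, "wz": 0}])

```text
time_s: 29.65
eef_pos: [427.1, 417.3, 87.0]
orientation: [[1.0, -0.008, 0.002], [-0.008, -1.0, 0.003], [0.002, -0.003, -1.0]]
wrist_force: [-0.8, 0.0, -0.4]
grip_width: 0.4
gripper_force: 0.0
```

```bash
python3 r.py | sed -n 10,34p;python3 k.py; python3 -c "
from h import *
roll(1)"
```

```text
249 ................................
250 ................................
251 ................................
252 ................................
253 ................................
254 ................................
255 ................................
256 ................................
257 ................................
258 ................................
259 ...............RRR..............
260 ............+RRRRRRRR...........
261 ............RRRRRRRRRR..........
262 +...........RRRRRRRRRR..........
263 +++++++++...RRRRRRRRRR+.........
264 ++++++++++++RRRRRRRRRR+.........
265 +++++++++...RRRRRRRRR+..........
266 +++++++++...+RRRRRRRR+..........
267 #++++++++....+RRRRRR++..........
268 +#+++++#+.....+++++++...........
269 +######+........................
270 .++++++.........................
271 ................................
272 ................................
273 ................................
[290.85 262.15] [287 260   9   6  40]
mean diff 33.0672 shift ((-0.2254544660656812, 0.6674081337148632), 0.6687118052332489)
```

Folded fully: the knob centre at (290.5, 263) matches θ=1.5. I retreat and check the bottle and chock.

Call:
send_rows(motion=[{"jaw": -1, "tx": 0, "ty": 0, "tz": -0.6, "wx": 0, "wy": 0, "wz": 0}, {"jaw": -1, "tx": 0, "ty": 0, "tz": -0.6, "wx": 0, "wy": 0, "wz": 0}, {"jaw": -1, "tx": 0, "ty": 0, "tz": -0.6, "wx": 0, "wy": 0, "wz": 0}, {"jaw": -1, "tx": -0.3, "ty": -0.6, "tz": -0.3, "wx": 0, "wy": 0, "wz": 0}, {"jaw": -1, "tx": -0.3, "ty": -0.6, "tz": 0, "wx": 0, "wy": 0, "wz": 0}, {"jaw": -1, "tx": -0.3, "ty": -0.6, "tz": 0, "wx": 0, "wy": 0, "wz": 0}, {"jaw": -1, "tx": -0.3, "ty": -0.6, "tz": 0, "wx": 0, "wy": 0, "wz": 0}, {"jaw": -1, "tx": -0.3, "ty": -0.6, "tz": 0, "wx": 0, "wy": 0, "wz": 0}, {"jaw": -1, "tx": -0.3, "ty": -0.6, "tz": 0, "wx": 0, "wy": 0, "wz": 0}, {"jaw": -1, "tx": 0, "ty": 0, "tz": 0, "wx": 0, "wy": 0, "wz": 0}])

```text
time_s: 31.15
eef_pos: [336.6, 598.2, 187.9]
orientation: [[1.0, -0.006, -0.001], [-0.006, -1.0, -0.002], [-0.001, 0.002, -1.0]]
wrist_force: [-0.0, 0.1, -0.4]
grip_width: 0.5
gripper_force: 0.0
```

```bash
python3 -c "
from h import *
np.set_printoptions(precision=1,suppress=True)
s=capture('side');t=capture('top');cv2.imwrite('pics/tf.png',t[:,:,::-1])
cv2.imwrite('pics/sf.png',s[:,:,::-1])
h=cv2.cvtColor(t,cv2.COLOR_RGB2HSV)
m=((h[...,0]>4)&(h[...,0]<16)&(h[...,1]>150)&(h[...,2]>70)).astype(np.uint8);m[:125]=0;m[205:]=0;m[:,:235]=0;m[:,330:]=0
n,l,st,c=cv2.connectedComponentsWithStats(m)
for k in range(1,n):
  if st[k,4]>15:
    print('chock px',c[k],st[k]);pts=np.argwhere(l==k)[:,::-1].astype(np.float32);print(cv2.minAreaRect(pts))
# predicted chock outline at deck(41,-8.4,0)
P=np.array([[30,20,2],[30,-20,2],[-30,-20,26],[-30,20,26]])+[41,-8.4,0]
print('pred',proj('top',D0+P@DR.T).round(1).tolist())
# bottle: cap (blue) now vs t0; template match of bottle outline
t0=cv2.imread('pics/t0.png')[:,:,::-1]
for im in(t0,t):
  hh=cv2.cvtColor(np.ascontiguousarray(im),cv2.COLOR_RGB2HSV);b=((hh[...,0]>100)&(hh[...,0]<125)&(hh[...,1]>150)&(hh[...,2]>60)).astype(np.uint8);b[:125]=0;b[200:]=0;b[:,:240]=0;b[:,330:]=0
  n,l,st,c=cv2.connectedComponentsWithStats(b);print('blue',[(c[k].round(1),st[k,4]) for k in range(1,n) if st[k,4]>5])
  g=cv2.cvtColor(np.ascontiguousarray(im),cv2.COLOR_RGB2GRAY).astype(int);print(g[138:178:1,265],g[138:178,285])
for n,r in(('top',(110,160,370,440)),):
  d=np.abs(t[r[0]:r[1],r[2]:r[3]].astype(int)-t0[r[0]:r[1],r[2]:r[3]]).mean();print('dye/water diff',d)
"
```

```text
chock px [284.8 181.4] [276 173  18  18 305]
((284.5, 181.5), (17.0, 17.0), 90.0)
pred [[276.7, 164.2], [294.4, 164.2], [293.8, 191.2], [275.7, 191.2]]
blue [(array([311.7, 158.3]), np.int32(70)), (array([268., 174.]), np.int32(9)), (array([302., 174.]), np.int32(9))]
[122 151 139 120 154 147 107 105 114 121 126 129 132 133 133 133 134 135
 137 136 136 134 134 133 133 133 131 130 126 120 116 105  97  86  90 121
 112 134 145 144] [123 151 140 119 155 149 117 103 112 121 126 129 133 134 133 135 135 136
 135 135 134 134 133 135 137 143 135 119 116 100 105  95  93  93  91 128
 157 161 160 160]
blue [(array([311.7, 157.9]), np.int32(70)), (array([268.6, 185.2]), np.int32(9)), (array([302.4, 185.2]), np.int32(9))]
[123 152 140 120 145 118  99 109 117 124 129 132 134 134 134 135 135 136
 136 136 134 134 134 132 129 133 132 128 125 120 112 103  92  92 123 144
 146 146 147 147] [124 153 141 120 155 147 102 107 119 123 127 130 133 134 136 135 136 137
 137 137 135 135 135 139 145 140 123 123 102 111 107  95  96  88  79  89
  91  92  92  88]
dye/water diff 1.0338095238095237
```

```bash
python3 -c "
from station import *
print(sign_off())"
```

```text
the job is handed in; nothing more can be done
None
```

The job is handed in at about 31 s: the chock is snug under the bottle, which moved about 1 mm, the stop is fully folded (about 1.5 rad), and the two standing bottles look unmoved; one lever push jammed at about 75 N wrist force (limit 120 N; as far as I could tell the fingers, not the gripper body, were pressing), and sign-off returned no verdict.

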